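# Wipe the wood chips off the hatch board

### The arm

A 7-joint arm with a two-finger parallel gripper is mounted at the origin on the work surface. World frame = base frame: x ahead of the robot, y to its left, z up, the work surface at z = 0. Lengths are in m, angles in degrees, forces in N, time in s.
With the tool pointing down it reaches from about 0.4 to 0.9 m from the base axis. Payload 5.5 kg.
Tool frame: the origin (TCP) lies midway between the tips of the shut fingers; the grasp point (between the pads) lies 19 mm behind it; z points along the fingers, y is the line along which they close (so a half turn about z gives the same grasp; the last joint's range is limited). The gripper opens to 92 mm and grips with 3 to 60 N. Pads are 19 mm wide; open, the fingers measure 130 mm over their backs; the gripper's body (75 mm by 190 mm) begins 47 mm behind the grasp point.
Start: joints at [86.127, 28.699, -24.465, 88.831, 12.651, 65.22, -12.049], TCP at [0.211, -0.615, 0.227] pointing down, gripper open.
Joint ranges: [-164.97, 164.97], [-17.58, 116.51], [-87.97, 89.64], [11.32, 138.91], [-80.73, 260.73], [10.89, 115.49], [-147.41, 147.41]. Speed limits (degrees/s): [147.25, 147.25, 180, 180, 180, 180, 180].

### API

Orientations are given as a 3x3 rotation matrix whose columns are the frame's x, y, z axes.
In Python, from station import arm gives the robot as it stands. Calls block until the motion is done:
- arm.movep(position, orientation): joint-space move of the TCP to a pose.
- arm.movel(position, v=0.15, orientation=None): straight line of the TCP; orientation=None keeps the orientation; v is the mean speed in m/s.
- arm.goto_joints(angles): joint-space move.
- arm.grip(opening): finger opening in m; the grip force is fixed at half the most; returns when the fingers have stopped.
- arm.dwell(seconds).
- arm.ik(position, orientation): joint angles nearest the present ones, or None.
- arm.snapshot(name): name is "scene" or "side" or "wrist"; returns the picture (480x640x3 uint8, red, green, blue); there is no depth.
- arm.camera_params(name): a dict with "fovy" (degrees; the focal length in pixels is half the picture's height over the tangent of half this angle, whatever the lens; pixels are square), "cx", "cy" (the principal point, pixels), "R" (3x3) and "t" (3): a world point X has camera coordinates R X + t. Camera axes: x right, y down, z forward; pixel columns grow to the right and rows downward; lengths in m; the calibration is good to about 2 mm. A picture is of the moment at which its call begins: read the wrist's pose just before it. camera_params takes no time and is no camera call; for the wrist camera it gives the pose at the moment of the call.
A pose or a line that the arm cannot do raises arm.Unreachable and nothing moves.
- arm.sign_off(): hands the job in; it is judged then, once.
Trained networks look in the newest picture that a camera, given by its name, has taken for a name from the list of things; names that differ only in an ending like _2 or _b are one class to them, and where a whole thing is asked for, a point or a joint stands for the part that bears it (a point fixed in the world has none). Each returns a list of dicts, best first, with "p" (0 to 1); they miss things now and then, are a little off and sometimes report something else, mostly with a low value. They report only what shows in the picture. A call takes as long as a camera call.
- arm.search_frame(camera, target): "centre" ([x, y, z] in m, in the coordinates of the camera as it stood for that picture, good to about 4 mm: the middle of the surface that is visible of it).
- arm.pinpoint(camera, target): "centre" ([x, y, z] in m, in the coordinates of the camera as it stood for that picture, good to about 4 mm: a listed point, or the origin of a listed thing).
Readings, each from a call of its own:
- arm.current_time(): time.
- arm.current_joints(): joint angles.
- arm.current_qvel(): joint speeds.
- arm.current_tau(): joint torques, N m.
- arm.current_ee_pos(): TCP position.
- arm.current_tcp_rot(): TCP orientation.
- arm.current_force(): force on the tool from outside, world axes, zero at the start.
- arm.current_ft_torque(): the same for the moment, N m.
- arm.current_finger_gap(): finger opening in m.
- arm.current_grasp_force(): force on a finger pad.
Only numpy, scipy, OpenCV 4.12 (cv2) and the standard library are available. Lean on these libraries where they do the work, as an engineer would, in place of code of your own. Each camera call takes 0.05 s, during which the arm holds its last target. There are 200 camera calls.

### The job

Take the scraper block from its slotted rest and, with its blade held down on the hatch board, wipe all five loose chips across the board and over its edge into the open chip tray, starting behind the chips and carrying the pressed blade right across to the tray; touch the chips only with the scraper, and do not bear down so hard that the blade gouges the wood. How far the blade stands out is unknown, so lower it gently and feel for the board. Then put the scraper back upright on its rest with the blade in the slot, let it go, and leave the other things on the bench where they are.

Things in the scene. Friction and masses are not known exactly. Their poses are not given: they have to be found in the camera images.
- board: the wooden hatch board being prepared, a fixed level panel 220 (its x) x 260 (its y) x 22 mm on two bearers; origin under its centre on the bench, its flat top 50 mm above that; z up. The tray stands at one of its two 220 mm edges (its +y or -y edge), the case at the other.
- tray: fixed open aluminium chip tray, outside 250 (x) x 110 (y) x 36 mm high, walls and floor 4 mm, same yaw as the board, 3 mm off the board's edge and its rim 14 mm below the board's top; origin under its centre
- tray_in (a point): centre of the tray's inner floor, 4 mm above the bench; axes as the tray's
- case: fixed closed flat metal case with a grey lid, 240 x 100 x 38 mm, standing at the board's other edge; origin under its centre
- scraper: dark wood scraper block, 0.2 to 0.45 kg: head 130 (x) x 32 (y) x 30 mm, on it a grip 70 (x) x 24 (y) mm, top 80 mm above the head's underside. A steel blade 130 x 4 mm stands out below, along x in mid-thickness, by 10 to 18 mm: not known which, it must be felt; clamped fast. Origin: centre of the HEAD's underside, z up.
- rest: fixed slotted plywood rest for the scraper, 120 (x) x 50 (y) x 32 mm: two rails 24 mm tall along x on an 8 mm base, with a 14 mm wide slot between. The scraper's head lies on the rails, its blade hanging in the slot; origin under its centre, x along the slot
- rest_top (a point): centre of the rest's top, 32 mm above the bench, where the scraper's origin lies when it is put away; axes as the rest's
- chip0: loose light wood chip 30 x 20 x 8 mm lying flat on the board; origin at the centre of its underside
- chip1: loose light wood chip 26 x 22 x 8 mm lying flat on the board; origin at the centre of its underside
- chip2: loose light wood chip 34 x 16 x 7 mm lying flat on the board; origin at the centre of its underside
- chip3: loose light wood chip 24 x 24 x 8 mm lying flat on the board; origin at the centre of its underside
- chip4: loose light wood chip 28 x 18 x 8 mm lying flat on the board; origin at the centre of its underside
- tin: bystander: varnish tin 84 mm across, 100 mm high, upright; origin under its centre
- spray: bystander: upright spray bottle 60 mm across, 190 mm high; origin under its centre
- tape: bystander: roll of masking tape 100 mm across, 25 mm high, lying flat; origin under its centre
- sander: bystander: plain cork sanding block 110 x 65 x 35 mm without a blade; origin under its centre
- brush: bystander: flat paint brush lying on the bench
- driver: bystander: screwdriver lying on the bench

How it is judged:
By the outcome, as a careful person would: the job done as asked, in the order asked, and still so for the second after the job is handed in, with the robot touching nothing.
It also fails if it takes over 64 s, if anything falls off the work surface, if the arm or the gripper's body presses on something with over 40 N, if the wrist force passes 120 N, or if a joint passes its speed limit or range.

## Working session

There is one attempt and no reset: what is moved stays moved. The work goes in short steps, each a Python script; the robot and the scene stay as the last script left them, time stands still between calls to the robot, and variables do not carry over. Pictures are saved under pics/ and viewed, at most 10 in all, crops included, and the job is handed in when it is done.

```bash
mkdir -p pics; ls; cat > h.py <<'E'
import numpy as np, cv2
from station import arm
def save(cam,name):
    im=arm.snapshot(cam); cv2.imwrite(f'pics/{name}.png',im[:,:,::-1]); return im
def w(cam,c):
    p=arm.camera_params(cam); return np.array(p['R']).T@(np.array(c)-np.array(p['t']))
def ray(cam,u,v,z):
    p=arm.camera_params(cam); f=240/np.tan(np.radians(p['fovy']/2))
    R=np.array(p['R']).T; d=R@np.array([(u-p['cx'])/f,(v-p['cy'])/f,1]); o=-R@np.array(p['t'])
    return o+d*(z-o[2])/d[2]
def proj(cam,X):
    p=arm.camera_params(cam); f=240/np.tan(np.radians(p['fovy']/2))
    c=np.array(p['R'])@np.array(X)+np.array(p['t']); return np.array([p['cx']+f*c[0]/c[2],p['cy']+f*c[1]/c[2]])
E
python3 - <<'E'
from h import *
np.set_printoptions(precision=3,suppress=True)
for c in ['scene','side']:
    save(c,c+'0'); p=arm.camera_params(c); print(c,p['fovy'],-np.array(p['R']).T@p['t'])
    for n in ['board','tray','tray_in','case','scraper','rest','rest_top','chip0','chip1','chip2','chip3','chip4','tin','spray','tape','sander']:
        r=arm.pinpoint(c,n)
        print(n,[(round(d['p'],2),w(c,d['centre']),proj(c,w(c,d['centre'])).round()) for d in r[:2]])
print(arm.current_time(),arm.current_force(),arm.current_tcp_rot())
E
```

```text
pics
scene 56.373287085174496 [1.426 0.242 0.652]
board [(0.77, array([ 0.537, -0.006,  0.003]), array([322., 243.])), (0.75, array([ 0.614, -0.02 ,  0.052]), array([308., 243.]))]
tray [(0.63, array([0.496, 0.175, 0.005]), array([396., 244.]))]
tray_in [(0.69, array([0.502, 0.175, 0.009]), array([396., 244.]))]
case [(0.89, array([ 0.572, -0.196,  0.001]), array([247., 240.]))]
scraper [(0.74, array([0.507, 0.374, 0.035]), array([482., 248.]))]
rest [(0.82, array([ 0.508,  0.376, -0.002]), array([480., 261.]))]
rest_top [(0.92, array([0.51 , 0.376, 0.031]), array([483., 250.]))]
chip0 [(0.65, array([ 0.615, -0.021,  0.053]), array([307., 243.])), (0.59, array([ 0.485, -0.064,  0.052]), array([306., 213.]))]
chip1 [(0.65, array([ 0.615, -0.021,  0.053]), array([307., 243.])), (0.59, array([ 0.485, -0.064,  0.052]), array([306., 213.]))]
chip2 [(0.65, array([ 0.615, -0.021,  0.053]), array([307., 243.])), (0.59, array([ 0.485, -0.064,  0.052]), array([306., 213.]))]
chip3 [(0.65, array([ 0.615, -0.021,  0.053]), array([307., 243.])), (0.59, array([ 0.485, -0.064,  0.052]), array([306.
[... 1604 characters left out ...]
269., 248.])), (0.69, array([ 0.615, -0.023,  0.049]), array([309., 255.]))]
chip3 [(0.69, array([0.538, 0.028, 0.045]), array([269., 248.])), (0.69, array([ 0.615, -0.023,  0.049]), array([309., 255.]))]
chip4 [(0.69, array([0.538, 0.028, 0.045]), array([269., 248.])), (0.69, array([ 0.615, -0.023,  0.049]), array([309., 255.]))]
tin [(0.96, array([ 0.488, -0.388, -0.   ]), array([295., 446.]))]
spray [(0.56, array([ 0.651,  0.456, -0.003]), array([276., 160.]))]
tape [(0.73, array([0.779, 0.102, 0.   ]), array([357., 224.]))]
sander [(0.98, array([ 0.765, -0.101, -0.001]), array([384., 283.]))]
1.7 [0.177 0.005 0.497] [[ 0.946  0.325  0.   ]
 [ 0.325 -0.946 -0.   ]
 [ 0.     0.    -1.   ]]
```

View pics/scene0.png

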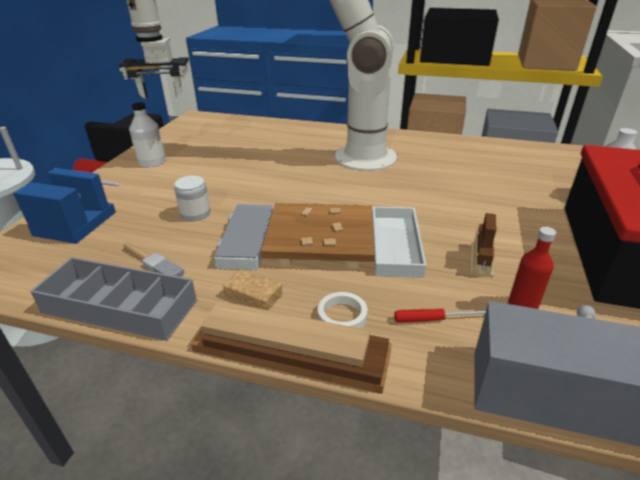

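View pics/side0.png

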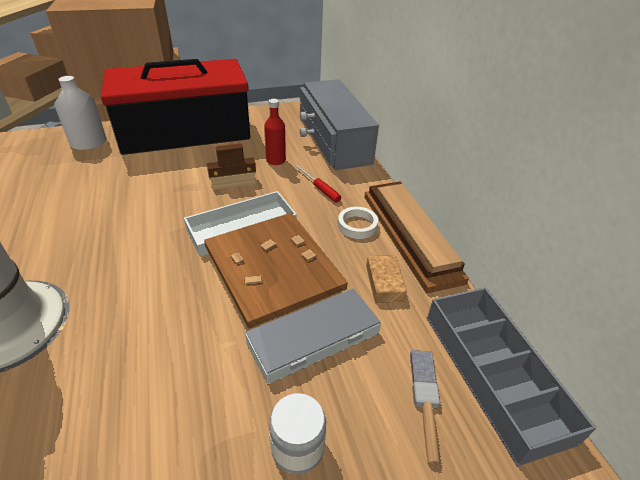

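The board's +y axis points toward the tray at about 12° yaw, and the five chips are spread over more than the blade's width. Next I'll take closer wrist views.

```bash
cat >> h.py <<'E'
np.set_printoptions(precision=4,suppress=True)
def rot(deg):
    c,s=np.cos(np.radians(deg)),np.sin(np.radians(deg)); return np.array([[c,s,0],[s,-c,0],[0,0,-1.]])
E
python3 - <<'E'
from h import *
for pos,n,things in [([0.52,-0.03,0.42],'wb',['chip0','board','case','tray']),([0.50,0.33,0.36],'ws',['scraper','rest','rest_top'])]:
    for a in (12,-168):
        q=arm.ik(pos,rot(a)); print(a,q)
    arm.movep(pos,rot(12))
    save('wrist',n); p=arm.camera_params('wrist'); np.save(n+'.npy',p,allow_pickle=True)
    print(arm.current_joints(),-np.array(p['R']).T@p['t'],np.array(p['R']))
    for t in things:
        for d in arm.pinpoint('wrist',t): print(t,round(d['p'],2),w('wrist',d['centre']),proj('wrist',w('wrist',d['centre'])).round())
for c in ['scene','side']:
    for d in arm.pinpoint(c,'chip0'): print(c,round(d['p'],2),w(c,d['centre']))
print(arm.current_time())
E
```

```text
12 [ 57.4479  15.7003 -69.5977  90.281   14.7667  84.3152 -90.9234]
-168 [ 61.5187  19.6788 -77.8198  90.2108  19.2739  85.7267  84.9372]
[ 57.4964  15.7384 -69.524   90.2807  14.7772  84.3129 -90.9128] [ 0.5845 -0.0167  0.5781] [[ 0.2054 -0.9787 -0.0007]
 [-0.9486 -0.1993  0.2457]
 [-0.2406 -0.0498 -0.9693]]
chip0 0.78 [ 0.6188 -0.0253  0.0535] [322. 136.]
chip0 0.74 [0.5348 0.0375 0.0497] [272. 182.]
chip0 0.71 [0.4635 0.0095 0.0538] [281. 229.]
chip0 0.7 [0.605  0.031  0.0516] [284. 137.]
chip0 0.65 [ 0.4875 -0.0612  0.0534] [326. 224.]
board 0.9 [ 0.5401 -0.009  -0.0019] [302. 182.]
case 0.92 [ 0.5733 -0.1939 -0.0007] [411. 186.]
tray 0.87 [ 0.4966  0.1731 -0.0031] [195. 185.]
12 [  10.4501   29.6771  -67.805    85.6496   27.5031   83.0739 -135.9883]
-168 [ 12.9723  33.293  -74.3357  85.586   32.0314  85.2138  40.5294]
[  10.5824   29.6562  -67.7303   85.6148   27.5232   83.0913 -135.9616] [0.5658 0.3427 0.5186] [[ 0.2041 -0.979   0.0004]
 [-0.9492 -0.1978  0.2448]
 [-0.2396 -0.0504 -0.9696]]
scraper 0.62 [0.5126 0.3771 0.0334] [281. 190.]
rest 0.66 [ 0.5103  0.3731 -0.0026] [285. 189.]
rest_top 0.66 [0.511  0.3836 0.0309] [277. 189.]
rest_top 0.55 [ 0.6135 -0.0245  0.0531] [578. 179.]
scene 0.65 [ 0.6154 -0.0214  0.0534]
scene 0.59 [ 0.4849 -0.0639  0.0522]
scene 0.58 [0.6015 0.0358 0.0538]
scene 0.53 [0.4626 0.0078 0.047 ]
scene 0.47 [0.5342 0.0281 0.0516]
side 0.69 [0.5378 0.0277 0.045 ]
side 0.69 [ 0.6153 -0.0234  0.0489]
side 0.56 [0.6027 0.0285 0.0442]
side 0.53 [0.4652 0.0099 0.047 ]
side 0.52 [ 0.4842 -0.0641  0.0481]
6.0667
```

View pics/wb.png

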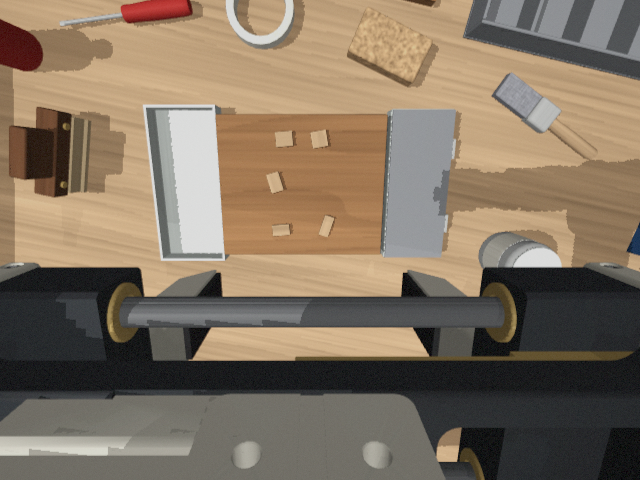

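View pics/ws.png

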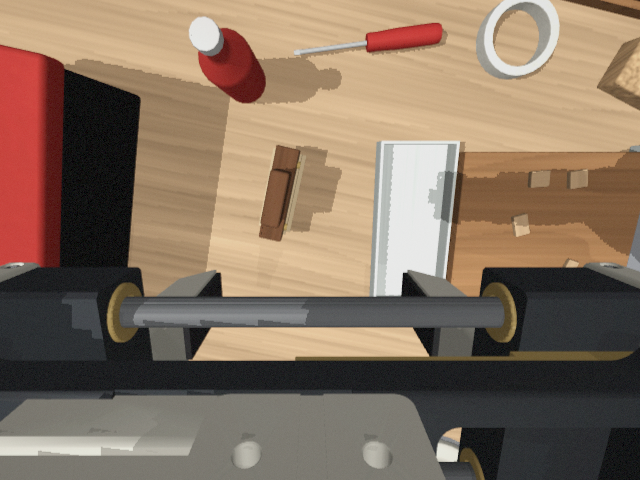

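Wrist views: the board lies square to the picture (217–387 by 112–255), so its yaw is close to 12°. The scraper's head corners are near (276,146), (299,149), (281,241) and (260,238). I'll fit its pose by matching an outline.

```bash
python3 - <<'E'
from h import *
from scipy.optimize import minimize
im=cv2.imread('pics/ws.png').astype(int); b,g,r=im[...,0],im[...,1],im[...,2]
m=((r<150)&(r>b*1.5)&(r-b>20)&(r<2.6*g)).astype(np.uint8); m[:120]=0;m[265:]=0;m[:,:225]=0;m[:,:]*=1;m[:,320:]=0
m=cv2.morphologyEx(m,cv2.MORPH_OPEN,np.ones((3,3)))
n,l,s,c=cv2.connectedComponentsWithStats(m); k=1+s[1:,4].argmax(); m=(l==k).astype(np.uint8); print(s[k],c[k])
P=np.load('ws.npy',allow_pickle=True).item()
arm_p=lambda X:(lambda q,f:np.stack([P['cx']+f*q[:,0]/q[:,2],P['cy']+f*q[:,1]/q[:,2]],1))(X@np.array(P['R']).T+P['t'],240/np.tan(np.radians(P['fovy']/2)))
def sil(x,y,a):
    M=np.zeros((1920,2560),np.uint8); c,s=np.cos(a),np.sin(a)
    for lx,ly,z0,z1 in [(65,16,32,62),(35,12,62,112)]:
        V=np.array([[sx*lx,sy*ly,z] for sx in(-1,1) for sy in(-1,1) for z in(z0,z1)])/1000.
        W=np.c_[x+c*V[:,0]-s*V[:,1],y+s*V[:,0]+c*V[:,1],V[:,2]]
        cv2.fillConvexPoly(M,cv2.convexHull(((arm_p(W)+.5)*4).round().astype(np.int32)),1)
    return cv2.resize(M*255,(640,480),interpolation=cv2.INTER_AREA)/255.
cost=lambda p:np.abs(sil(p[0],p[1],p[2])-m).sum()
best=min((minimize(cost,[.51,.377,np.radians(a)],method='Nelder-Mead',options=dict(initial_simplex=[[.51,.377,np.radians(a)],[.52,.377,np.radians(a)],[.51,.387,np.radians(a)],[.51,.377,np.radians(a+8)]])) for a in(-10,0,10,20)),key=lambda o:o.fun)
print(best.x,np.degrees(best.x[2]),best.fun,m.sum())
o=im.astype(np.uint8).copy()
for M,col in((m,(0,255,0)),((sil(*best.x)>.5).astype(np.uint8),(255,0,0))):
    o=cv2.drawContours(o,cv2.findContours(M,0,1)[0],-1,col,1)
cv2.imwrite('pics/fit.png',cv2.resize(o[120:270,220:330],None,fx=4,fy=4,interpolation=0))
a=best.x[2]+0
for th in (np.degrees(a),np.degrees(a)-180):
  for z in (.07,.2): print(th,arm.ik([best.x[0],best.x[1],z],rot(th)))
for th in (12,-168):
  for p in([.62,-.1,.1],[.5,.12,.1]): print(th,arm.ik(p,rot(th)))
E
```

```text
[ 259  145   61   96 2374] [279.682  190.9642]
[ 0.5093  0.3772 -0.0237] -1.3598250631643227 163.8313725490196 2374
-1.3598250631643227 [ -21.1847   37.7807  -24.4856   97.6238   19.6938   48.8927 -145.5832]
-1.3598250631643227 [ -12.4053   31.1599  -37.0513   92.5129   20.4339   63.2513 -146.1483]
-181.35982506316432 [  8.1901  68.8715 -81.4835  96.6499  69.6564  79.6913   3.6259]
-181.35982506316432 [  9.2779  59.4648 -86.8957  91.8378  59.5148  86.393    7.911 ]
12 [  43.3996   44.543   -53.4518   97.1021   40.6797   59.8262 -101.841 ]
12 [  28.2911   35.6904  -57.3813  113.4096   38.3817   52.3181 -127.3064]
-168 [ 52.7948  59.0377 -74.8918  96.8237  59.6738  73.5579  66.6625]
-168 [ 37.4606  48.6324 -74.6482 113.1974  53.8247  63.7079  40.8134]
```

View pics/fit.png

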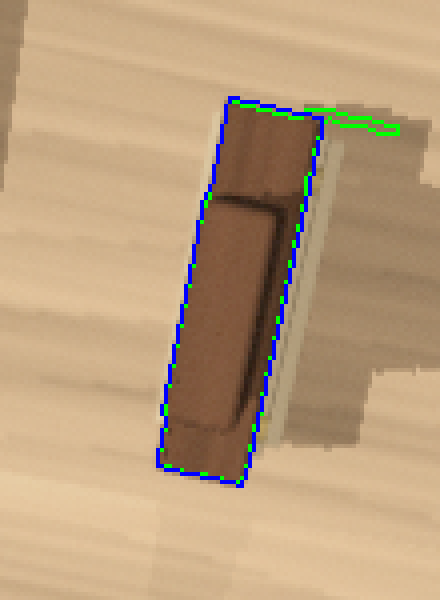

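The fit matches the outline well: scraper at (0.5093, 0.3772), yaw −1.36°. I'll flip joint 7 for range, grasp and lift.

```bash
python3 - <<'E'
from h import *
th=-181.36; X=[0.5093,0.3772]
q=np.array(arm.ik([*X,.2],rot(th+180))); print(q)
q[6]+=180; arm.goto_joints(q); print(arm.current_ee_pos(),arm.ik([*X,.071],rot(th)))
for p in([.62,-.1,.1],[.5,.15,.1],[.43,.1,.1]): print(arm.ik(p,rot(-168)))
arm.movel([*X,.071],v=.12,orientation=rot(th))
print(arm.current_force()); f0=arm.current_force()
arm.grip(0.0); print(arm.current_finger_gap(),arm.current_grasp_force(),arm.current_ee_pos(),arm.current_force())
arm.movel([*X,.14],v=.06); arm.dwell(.3)
print(arm.current_force(),arm.current_ft_torque(),arm.current_finger_gap(),arm.current_ee_pos(),arm.current_time())
save('side','lift')
E
```

```text
[ -12.4094   31.1633  -37.0514   92.5079   20.4356   63.2535 -146.1518]
[0.5094 0.3773 0.2001] [-15.373   39.69   -32.9018  97.3827  26.5512  50.9032  29.3094]
[ 31.3017  37.0888 -34.0689  97.5114  24.967   53.1632  89.3598]
[ 10.6053  28.4219 -37.4178 112.7403  23.5046  46.4808  61.9995]
[ 17.8565  21.3059 -39.6989 123.3851  20.3994  41.7473  66.6295]
[ 0.0547 -0.235   0.8375]
0.023911810935551517 29.988150000572205 [0.5093 0.3771 0.0709] [-0.5704 -1.265  -0.0684]
[-0.1931 -0.398  -4.128 ] [ 0.0888 -0.1773 -0.0159] 0.024060394174699785 [0.5092 0.3772 0.1398] 12.4583
```

```bash
cat >> h.py <<'E'
O=np.array([.539,-.009]); YAW=12.
def B(x,y,z):
    c,s=np.cos(np.radians(YAW)),np.sin(np.radians(YAW)); return np.array([O[0]+c*x-s*y,O[1]+s*x+c*y,z])
def fz(f0,n=3): return np.mean([np.array(arm.current_force()) for _ in range(n)],0)-f0
def feel(x,y,z,f0,thr=2.,step=.0006,zmin=.095):
    while z>zmin:
        z-=step; arm.movel(B(x,y,z),v=.012); f=fz(f0)
        if f[2]>thr: break
    print('contact',z,arm.current_ee_pos(),f,arm.current_time()); return z
E
python3 - <<'E'
from h import *
R=rot(-168)
arm.movel([.5093,.3772,.17],v=.15)
arm.movep(B(.040,-.085,.15),R); arm.movel(B(.040,-.085,.114),v=.08); arm.dwell(.3)
f0=fz(0*np.zeros(3)); print('tare',f0,arm.current_time())
arm.dwell(.2); print(fz(f0),arm.current_ee_pos()-B(.04,-.085,.114))
z=feel(.04,-.085,.114,f0)
arm.dwell(.2); print(fz(f0),arm.current_ft_torque(),arm.current_time()); np.save('f0.npy',f0); print(z)
save('scene','touch')
E
```

```text
tare [-0.9822  0.354  -3.6107] 15.475
[ 0.7748 -0.5067 -0.3789] [ 0.0001 -0.0001  0.0002]
contact 0.10319999999999994 [ 0.5961 -0.0838  0.1039] [-1.7256 -0.1083  7.7276] 20.175
[-1.832  -0.4019  9.4662] [ 0.1503  0.6116 -0.0714] 20.375
0.10319999999999994
```

View pics/touch.png

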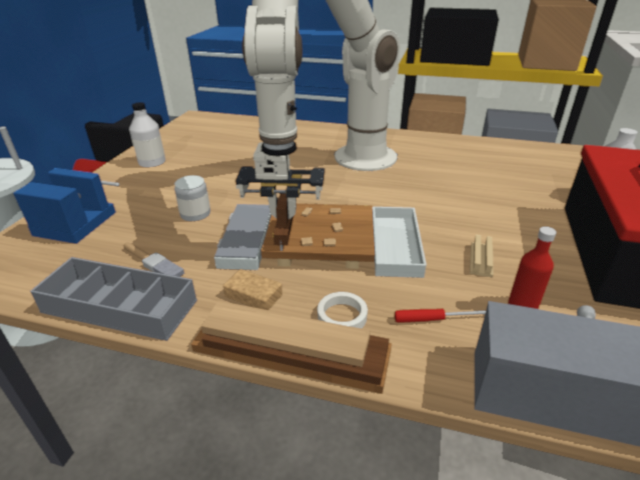

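The blade is on the board, behind the chips, at about 9 N with roughly 14 mm standing out. Now I'll wipe lane 1.

```bash
cat >> h.py <<'E'
def wipe(x,y0,z,f0,target=8.,yend=.165):
    log=[]; y=y0
    while y<yend-1e-6:
        y=min(y+.0125,yend); arm.movel(B(x,y,z),v=.07)
        f=fz(f0,2); log.append((round(y,3),round(float(f[2]),1),round(float(np.hypot(*f[:2])),1),round(z*1e3,2)))
        if y<.124: z-=np.clip((target-f[2])/14000*.6,-.0004,.0004)
        if f[2]>20: arm.movel(B(x,y,z+.001),v=.02); z+=.0005
    print(log,arm.current_time()); return z
E
python3 - <<'E'
from h import *
f0=np.load('f0.npy')
z=wipe(.04,-.085,.1032,f0); np.save('z.npy',z)
print(fz(f0),arm.current_finger_gap(),arm.current_ee_pos())
save('scene','lane1')
for d in arm.pinpoint('scene','chip0'): print(round(d['p'],2),w('scene',d['centre']))
E
```

```text
[(-0.073, 10.1, 1.4, 103.2), (-0.06, 9.8, 0.9, np.float64(103.29)), (-0.048, 10.0, 1.1, np.float64(103.37)), (-0.035, 10.6, 0.6, np.float64(103.45)), (-0.023, 10.0, 0.6, np.float64(103.57)), (-0.01, 9.9, 1.4, np.float64(103.65)), (0.002, 10.2, 0.5, np.float64(103.73)), (0.015, 10.2, 1.5, np.float64(103.83)), (0.027, 8.2, 1.4, np.float64(103.92)), (0.04, 8.9, 1.4, np.float64(103.93)), (0.052, 9.4, 1.2, np.float64(103.97)), (0.065, 8.2, 0.6, np.float64(104.03)), (0.077, 6.9, 0.5, np.float64(104.04)), (0.09, 7.3, 0.7, np.float64(103.99)), (0.102, 6.9, 0.4, np.float64(103.96)), (0.115, 7.9, 0.8, np.float64(103.91)), (0.127, 7.2, 0.8, np.float64(103.91)), (0.14, -0.5, 1.0, np.float64(103.91)), (0.152, -0.6, 0.9, np.float64(103.91)), (0.165, -0.4, 1.6, np.float64(103.91))] 26.925
[ 1.2351 -1.053  -0.4496] 0.023660543729070612 [0.5436 0.1618 0.104 ]
0.63 [0.4616 0.008  0.0514]
0.59 [0.5721 0.1731 0.017 ]
0.4 [0.5164 0.1321 0.0175]
0.39 [ 0.4856 -0.063   0.0513]
0.37 [0.5841 0.1433 0.017 ]
```

View pics/lane1.png

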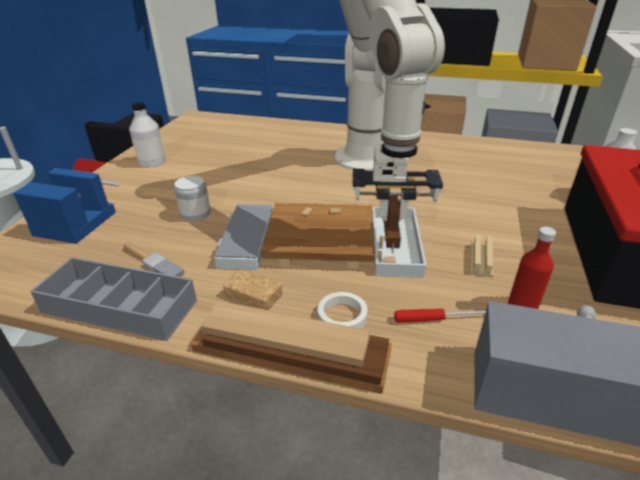

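Three chips are in the tray and two remain near (307,212) and (335,211). Lane 2 next.

```bash
python3 - <<'E'
from h import *
x=-.045
arm.movel(B(.04,.165,.15),v=.15); arm.movel(B(x,-.085,.15),v=.2); arm.movel(B(x,-.085,.1075),v=.08); arm.dwell(.2)
f0=fz(np.zeros(3)); print(f0,arm.current_time())
z=feel(x,-.085,.1075,f0,thr=3.,step=.0005)
z=wipe(x,-.085,z,f0)
arm.movel(B(x,.165,.16),v=.15)
save('scene','lane2')
for d in arm.pinpoint('scene','chip0'): print(round(d['p'],2),w('scene',d['centre']))
save('side','lane2s')
for d in arm.pinpoint('side','chip0'): print(round(d['p'],2),w('side',d['centre']))
print(arm.current_finger_gap(),arm.current_ft_torque(),arm.current_time())
a=cv2.imread('pics/lane2.png')[150:330,160:440];b=cv2.imread('pics/lane2s.png')[150:330,160:440]
cv2.imwrite('pics/l2.png',cv2.resize(np.vstack([a,b]),None,fx=1.65,fy=1.65))
E
```

```text
[-0.6505 -0.1262 -3.6475] 29.8333
contact 0.1035 [ 0.5127 -0.1015  0.1039] [-1.0791  0.3098  6.3645] 31.8333
[(-0.073, 7.5, 3.4, 103.5), (-0.06, 9.8, 2.7, np.float64(103.48)), (-0.048, 9.6, 1.5, np.float64(103.56)), (-0.035, 10.8, 0.7, np.float64(103.62)), (-0.023, 9.9, 0.8, np.float64(103.74)), (-0.01, 9.1, 1.4, np.float64(103.82)), (0.002, 9.4, 1.5, np.float64(103.87)), (0.015, 8.5, 1.0, np.float64(103.93)), (0.027, 8.0, 0.9, np.float64(103.96)), (0.04, 7.0, 1.0, np.float64(103.96)), (0.052, 6.9, 2.5, np.float64(103.91)), (0.065, 7.5, 1.4, np.float64(103.87)), (0.077, 8.0, 1.4, np.float64(103.84)), (0.09, 8.1, 1.7, np.float64(103.84)), (0.102, 6.5, 1.5, np.float64(103.84)), (0.115, 7.7, 0.2, np.float64(103.78)), (0.127, 9.1, 0.8, np.float64(103.77)), (0.14, -0.7, 0.7, np.float64(103.77)), (0.152, -0.6, 1.1, np.float64(103.77)), (0.165, 0.3, 0.8, np.float64(103.77))] 38.3333
0.61 [0.5144 0.1307 0.0171]
0.49 [0.5723 0.1721 0.0169]
0.47 [0.4344 0.1389 0.0122]
0.46 [0.5814 0.1421 0.0166]
0.39 [0.4452 0.1152 0.013 ]
0.56 [0.4333 0.1376 0.0066]
0.023961058441249714 [ 0.1238 -0.1949 -0.0184] 39.0583
```

View pics/l2.png

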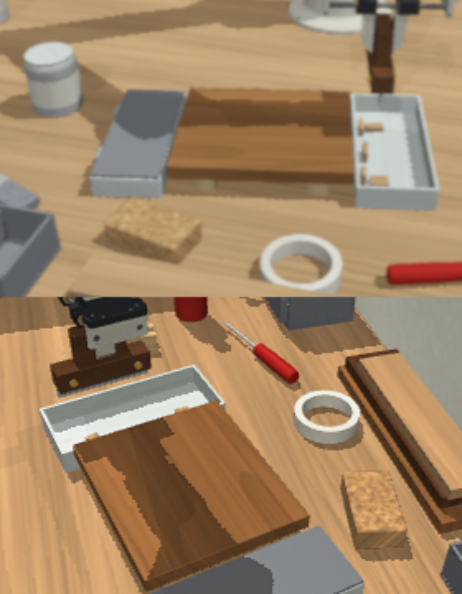

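All five chips lie in the tray and the board is clear. Now I'll put the scraper back.

```bash
python3 - <<'E'
from h import *
X=[.5093,.3772]; R=rot(-181.36)
arm.movep([*X,.15],R); arm.movel([*X,.10],v=.1); arm.dwell(.2); f0=fz(np.zeros(3))
z=.10
while z>.0706:
    z-=.004 if z>.0765 else .0008
    arm.movel([*X,z],v=.04); f=fz(f0)
    if f[2]>3.5: break
print(z,f,arm.current_ee_pos(),arm.current_ft_torque(),arm.current_time())
save('side','back'); save('scene','back2')
a=cv2.imread('pics/back.png')[110:210,170:290];b=cv2.imread('pics/back2.png')[180:280,430:550]
cv2.imwrite('pics/bk.png',cv2.resize(np.hstack([a,b]),None,fx=3.3,fy=3.3))
E
```

```text
0.07040000000000002 [-0.9401 -2.1236  6.147 ] [0.5095 0.3773 0.0709] [-0.2651  0.2249  0.0208] 44.1083
```

View pics/bk.png

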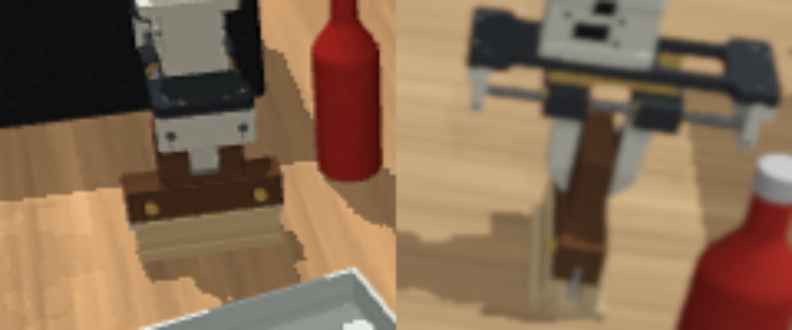

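The scraper seated at the same height it was taken from (0.0709), with the blade in the slot. Releasing and checking.

```bash
python3 - <<'E'
from h import *
X=[.5093,.3772]
arm.movel([*X,.0709],v=.02); arm.grip(.092); arm.dwell(.2); arm.movel([*X,.24],v=.12); arm.dwell(.3)
a=save('side','end');b=save('scene','end2'); 
print(arm.pinpoint('side','scraper')[:1] and w('side',arm.pinpoint('side','scraper')[0]['centre']),arm.current_force(),arm.current_time())
a=a[110:260,150:310];b=b[180:330,390:550]
cv2.imwrite('pics/e.png',cv2.resize(np.hstack([a,b])[:,:,::-1],None,fx=2.5,fy=2.5))
E
```

```text
[0.5111 0.3763 0.0275] [-0.2012  0.1406 -0.0494] 47.8833
```

View pics/e.png

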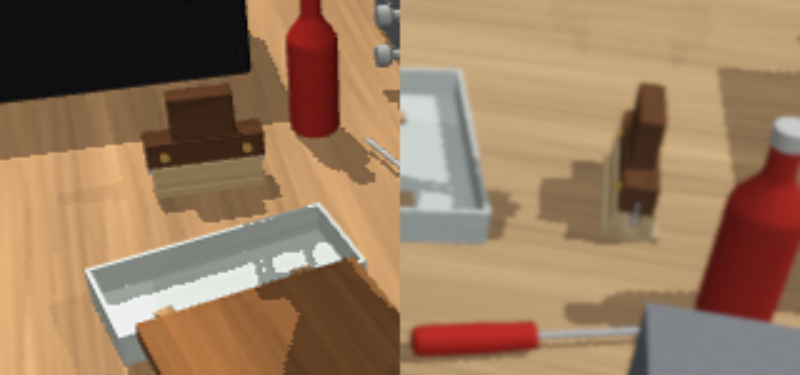

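The scraper stands upright on its rest with the blade in the slot, and the gripper is clear, so I'm handing in.

```bash
python3 -c "
from station import arm
print(arm.sign_off())"
```

```text
the job is handed in; nothing more can be done
None
```

The job is handed in at about 48 s: all five chips were wiped into the tray in two passes at about 7–11 N, and the scraper is back upright on its rest, blade in the slot and released.

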